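Put the red carton marker back in its spring clip

ROBOT

A 7-joint arm with a two-finger parallel gripper is mounted at the origin on the work surface. World frame = base frame: x ahead of the robot, y to its left, z up, the work surface at z = 0. Lengths are in m, angles in rad, forces in N, time in s.
With the tool pointing down it reaches from about 0.425 to 0.875 m from the base axis. Payload 4.7 kg.
Tool frame: the origin (TCP) lies on the centre line of the jaws, within the pads' length; the fingertips stand ahead of it and the grasp point (between the pads) lies 8 mm behind it (ctrl.finger_overhang is the x of the fingertips in the tool frame, in m); x points along the fingers, z is the direction in which the jaws open and shut, and the axes are right-handed (so a half turn about x gives the same grasp; the last joint's range is limited). The gripper opens to 87 mm and grips with 3 to 60 N. Pads are 19 mm wide; open, the fingers measure 117 mm over their backs; the gripper's body (75 mm by 190 mm) begins 51 mm behind the grasp point.
Start: joints at [1.22, 0.321, -0.07, 1.45, 0.023, 1.371, -0.057], TCP at [0.232, -0.607, 0.234] pointing down, gripper open.
Joint ranges: [-2.86, 2.86], [-0.3, 2.09], [-1.38, 1.24], [0.06, 2.45], [-1.56, 4.7], [0.09, 2.05], [-2.69, 2.69]. Speed limits (rad/s): [2.57, 2.57, 3.14, 3.14, 3.14, 3.14, 3.14].

INTERFACE

Orientations are given as a rotation vector (axis times angle).
In Python, from bench import readout, viewer, job, nets, ctrl gives the robot as it stands.
- The arm moves only by the shell command python3 -m creep 'ROWS' [FORCE]. ROWS is JSON, a list of rows, each an object with "linear": the shift along the tool's x, y, z in m, a list of three; "twist": the turn, a rotation vector about the tool's x, y, z in degrees, a list of three; "fingers": the gripper's target within -1 to 1 (shut at 1, half-way at 0, fully open at -1). A call has 1 to 8 rows; each row is the pose to reach, as a shift and turn from the pose commanded when the call began, along the tool's axes at that moment; what a row does not reach only later rows make up. A row lasts 1/12 s, in which the tool goes at most 41.7 mm and 7.16 degrees, less where a joint would pass 70% of its speed; a pose out of reach is approached as far as the arm can. A call with a gripper value outside its range is refused whole. The fingers move at their own pace and stop on an object; FORCE is the grip in N (left out, the last holds). Time passes only in rows, so rows that repeat a pose let the fingers close. It gives the time, the measured TCP pose, the force and the opening at its end, in the units of the state.
- readout.get_state(): the state, without advancing time (a new reading comes with each control period).
- viewer.get_image(name): name is "side" or "top" or "wrist"; returns (picture, depth): 384x512x3 uint8, red, green, blue; 384x512 float32, m along the optical axis (not along the pixel's ray), 0 where there is no reading.
- viewer.camera_params(name): a dict with "K" (3x3 intrinsics, pixels), "cam_to_world" (4x4, takes a point from camera to world coordinates). Camera axes: x right, y down, z forward; pixel columns grow to the right and rows downward; lengths in m; the calibration is good to about 2 mm. A picture is of the moment at which its call begins: read the wrist's pose just before it. camera_params takes no time and is no camera call; for the wrist camera it gives the pose at the moment of the call.
- job.close_job(): hands the job in, once; it reports no verdict.
Trained networks look in the newest picture that a camera, given by its name, has taken for a name from the list of things; names that differ only in an ending like _2 or _b are one class to them, and where a whole thing is asked for, a point or a joint stands for the part that bears it (a point fixed in the world has none). Each returns a list of dicts, best first, with "conf" (0 to 1); they miss things now and then, are a little off and sometimes report something else, mostly with a low value. They report only what shows in the picture. A call takes as long as a camera call.
- nets.boxes_of(camera, label): "centre" ([x, y, z] in m, in world coordinates, good to about 4 mm: the middle of the surface that is visible of it).
- nets.place_of(camera, label): "centre" ([x, y, z] in m, in world coordinates, good to about 4 mm: a listed point, or the origin of a listed thing).
The state is a dict: "time": time; "joint_positions": joint angles; "qd": joint speeds; "joint_torque": joint torques, N m; "position": TCP position; "tool_rot": TCP orientation; "ft_force": force on the tool from outside, world axes, zero at the start; "torque": the same for the moment, N m; "grip_width": opening from 0.0 (shut) to 1.0 (fully open).
Only numpy, scipy, OpenCV 4.12 (cv2) and the standard library are available. Lean on these libraries where they do the work, as an engineer would, in place of code of your own. Each camera call takes 0.05 s, during which the arm holds its last target.

TASK

The red carton marker is finished with: put it back in the clip rack by pressing it sideways, down into the spring clips of the red place, until it has snapped fully home and lies level, roughly centred along its length (either way round). Let go of it, and leave the blue and green markers where they lie.

Things in the scene. Friction and masses are not known exactly. Their poses are not given: they have to be found in the camera images.
- red_marker_center (a point): Red marker lying flat on the bench, 160 mm long, 45 g: white barrel, red cap and end, round, 22 mm thick; the last 14 mm at each end are six-sided, 24 mm over flats, so it does not roll. Point: its centre, 12 mm above the bench; x along its length. Grasp across the middle. The blue and green markers lie about 95 mm apart alongside it, roughly parallel.
- red_clip_seat (a point): Red place of a fixed rack (red, blue, green, in any order, 80 mm apart). Point: where the seated marker's centre lies, 48 mm above bench; x along the marker, z up. Steel clips at x = +-39 mm, 10 mm long; 68 mm between them free for fingers, to 30 mm below the point. Sprung lips 18 mm apart, 8 mm above it, flaring to 40 mm at 25 mm above; pressing down takes 2-10 N; a saddle stops it home.
- blue_marker_center (a point): Bystander, to be left where it lies: a marker of the same shape and size with blue cap and end, flat on the bench. The point is its centre, 12 mm above the bench; x runs along its length.
- green_marker_center (a point): Bystander, to be left where it lies: a marker of the same shape and size with green cap and end, flat on the bench. The point is its centre, 12 mm above the bench; x runs along its length.

How it is judged:
At the end, for the whole second after the job is handed in: The red marker is snapped home in the red place's clips: its centre within 22 mm of the seat point along the marker, 6 mm across and 4 mm in height, its axis within 8 degrees of the clips' line, at rest and released (x of red_marker_center in the frame of red_clip_seat between -0.022 and 0.022 m and y of red_marker_center in the frame of red_clip_seat between -0.006 and 0.006 m and z of red_marker_center in the frame of red_clip_seat between -0.004 and 0.004 m and angle between the x axis of red_marker_center and the x axis of red_clip_seat, either way round below 0.14 rad and linear speed of red_marker below 0.02 m/s); the robot touches nothing.
It fails at once if the blue marker is pushed more than 30 mm from where it lay (distance of blue_marker_center from where it was at the start of the episode above 0.03 m).
It fails at once if the green marker is pushed more than 30 mm from where it lay (distance of green_marker_center from where it was at the start of the episode above 0.03 m).
It also fails if it takes over 32 s, if anything falls off the work surface, if the arm or the gripper's body presses on something with over 40 N, if the wrist force passes 120 N, or if a joint passes its speed limit or range.

## Working session

There is one attempt and no reset: what is moved stays moved. The work goes in short steps, Python scripts to look and compute and a shell command to move; the robot and the scene stay as the last step left them, time stands still between calls to the robot, and variables do not carry over. Pictures are saved under pics/ and viewed, and the job is handed in when it is done.

```bash
ls; mkdir -p pics; cat > h.py <<'E'
import numpy as np, cv2
from scipy.spatial.transform import Rotation as R
from bench import readout, viewer, job, nets, ctrl
np.set_printoptions(precision=4,suppress=True)
def shot(n,f):
    im,d=viewer.get_image(n); cv2.imwrite('pics/'+f,im[:,:,::-1]); return im,d
def pts(n,d,P=None):
    P=P or viewer.camera_params(n); K=np.array(P['K']);T=np.array(P['cam_to_world'])
    v,u=np.mgrid[:d.shape[0],:d.shape[1]]
    c=np.stack([(u-K[0,2])/K[0,0]*d,(v-K[1,2])/K[1,1]*d,d],-1)
    return c@T[:3,:3].T+T[:3,3]
E
python3 - <<'E'
from h import *
s=readout.get_state(); print(s['time'],s['position'],s['tool_rot'],s['ft_force'],s['grip_width'],ctrl.finger_overhang)
print(R.from_rotvec(s['tool_rot']).as_matrix())
im,d=shot('top','top0.png'); np.save('top0.npy',np.dstack([im,pts('top',d)]))
for l in ['red_marker_center','red_clip_seat','blue_marker_center','green_marker_center']:
    print(l,[(np.round(x['centre'],4),round(x['conf'],2)) for x in nets.place_of('top',l)])
im,d=shot('side','side0.png'); np.save('side0.npy',np.dstack([im,pts('side',d)]))
for l in ['red_marker_center','red_clip_seat']:
    print(l,[(np.round(x['centre'],4),round(x['conf'],2)) for x in nets.place_of('side',l)])
E
```

```text
pics
0.0 [ 0.2316 -0.6068  0.2324] [ 0.9375  1.3617 -0.9358] [-0.4968 -0.7881  0.6181] 1.000966526283141 0.011
[[-0.0008  0.9342  0.3567]
 [ 0.0017  0.3567 -0.9342]
 [-1.     -0.0001 -0.0019]]
red_marker_center [(array([ 0.5326, -0.1141,  0.0144]), 0.57)]
red_clip_seat [(array([0.5444, 0.1434, 0.0498]), 0.83)]
blue_marker_center [(array([ 0.513 , -0.2113,  0.0087]), 0.67)]
green_marker_center [(array([ 0.5532, -0.3113,  0.0148]), 0.91)]
red_marker_center [(array([ 0.5316, -0.1201,  0.0117]), 0.94)]
red_clip_seat [(array([0.5433, 0.14  , 0.0458]), 0.57)]
```

View pics/top0.png

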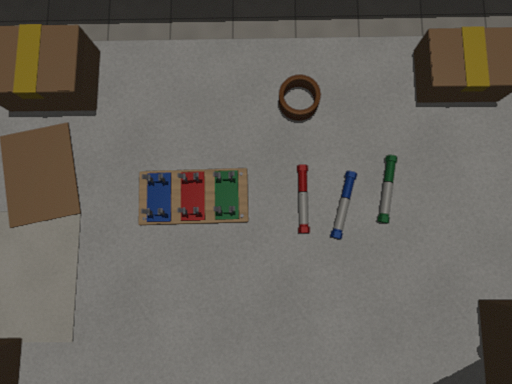

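View pics/side0.png

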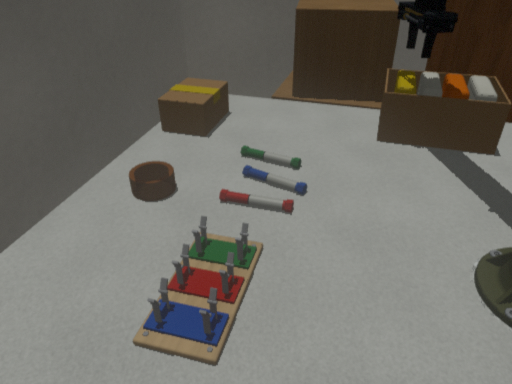

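The top view shows the red marker at about (303,199), with blue at (344,205) and green at (388,189). The rack's red place is the middle one, at about (193,195). Next I'll measure the axes.

```bash
cat >> h.py <<'E'
def line(P):
    c=(P.max(0)+P.min(0))/2; m=P.mean(0); w,v=np.linalg.eigh(np.cov((P-m)[:,:2].T)); a=v[:,1]; a=a*np.sign(a[0])
    t=(P-m)[:,:2]@a; n=np.array([-a[1],a[0]]); q=(P-m)[:,:2]@n
    mid=m[:2]+a*(t.min()+t.max())/2+n*(q.min()+q.max())/2
    return mid,np.degrees(np.arctan2(a[1],a[0])),np.ptp(t),np.ptp(q)
E
python3 - <<'E'
from h import *
for n in ['top','side']:
    D=np.load(n+'0.npy'); im=D[...,:3].astype(np.uint8); P=D[...,3:]
    hsv=cv2.cvtColor(im,cv2.COLOR_RGB2HSV).astype(int)
    print(n)
    # marker region
    x,y,z=P[...,0],P[...,1],P[...,2]
    m=(abs(x-.533)<.12)&(abs(y+.115)<.045)&(z>.010)&(z<.04)
    k,lab,st,_=cv2.connectedComponentsWithStats(m.astype(np.uint8)); 
    i=1+np.argmax(st[1:,4]); Q=P[lab==i]; print('red marker',len(Q),line(Q),Q[:,2].max())
    red=((hsv[...,0]<8)|(hsv[...,0]>172))&(hsv[...,1]>170)&(hsv[...,2]>50)
    m=red&(abs(x-.54)<.1)&(abs(y-.14)<.06)
    print('pad',m.sum(),line(P[m]),np.median(z[m]))
    m=(abs(x-.54)<.1)&(abs(y-.14)<.15)&(z>.038)&(z<.09)
    k,lab,st,_=cv2.connectedComponentsWithStats(m.astype(np.uint8))
    for i in range(1,k):
        if st[i,4]>3: Q=P[lab==i]; print(st[i,4],np.median(Q,0),Q.min(0),Q.max(0))
E
```

```text
top
red marker 679 (array([ 0.5341, -0.1185]), np.float64(0.13574478726093236), np.float64(0.1606147421367202), np.float64(0.027537284667527202)) 0.02839065121381079
pad 810 (array([0.542 , 0.1419]), np.float64(0.11437859976732855), np.float64(0.11233395544255001), np.float64(0.05573667911950403)) 0.017186957421465865
34 [0.583  0.0466 0.065 ] [0.5771 0.0392 0.0502] [0.5909 0.0521 0.074 ]
26 [0.5783 0.2065 0.0646] [0.5743 0.1999 0.0419] [0.5855 0.2112 0.0746]
44 [0.5803 0.1572 0.0633] [0.5741 0.1513 0.042 ] [0.5879 0.1648 0.0742]
31 [0.581  0.126  0.0639] [0.5754 0.1195 0.041 ] [0.5867 0.1316 0.0749]
37 [0.5819 0.0768 0.0627] [0.5753 0.0722 0.0552] [0.5892 0.084  0.0733]
50 [0.5789 0.2369 0.0627] [0.5722 0.2311 0.0382] [0.5866 0.2457 0.077 ]
4 [0.5765 0.2241 0.0388] [0.5752 0.2204 0.038 ] [0.5778 0.2254 0.0395]
35 [0.5047 0.0464 0.0623] [0.4974 0.0387 0.0385] [0.5134 0.0555 0.0739]
44 [0.5032 0.1549 0.0623] [0.4957 0.1498 0.0537] [0.5099 0.1625 0.0753]
30 [0.5027 0.1247 0.0655] [0.4962 0.118  0.0413] [0.5095 0.1302 0.0737]
37 [0.5046 0.077  0.0647] [0.4976 0.071  0.0563] [0.5112 0.08
[... 434 characters left out ...]
0.055343093705297774)) 0.018292626523036648
211 [0.5821 0.0557 0.0578] [0.5749 0.0418 0.038 ] [0.5914 0.0885 0.0746]
216 [0.5048 0.0535 0.0581] [0.4974 0.0387 0.0382] [0.5118 0.0875 0.0752]
134 [0.5813 0.132  0.0605] [0.5745 0.1221 0.0383] [0.5896 0.1363 0.0754]
249 [0.5031 0.1329 0.0581] [0.4956 0.1194 0.038 ] [0.5102 0.1673 0.0753]
104 [0.58   0.16   0.0558] [0.5736 0.1552 0.0383] [0.5869 0.1683 0.0753]
162 [0.5791 0.2115 0.0604] [0.5708 0.2015 0.0384] [0.5865 0.2168 0.0742]
169 [0.5016 0.2099 0.0608] [0.4936 0.1989 0.0381] [0.5092 0.2151 0.0749]
119 [0.5776 0.2396 0.0558] [0.5711 0.2202 0.0382] [0.5846 0.2481 0.0742]
118 [0.4998 0.2381 0.0548] [0.4939 0.2176 0.0381] [0.5068 0.2469 0.0749]
```

```bash
python3 - <<'E'
import cv2
a=cv2.imread('pics/top0.png')[160:240,130:330]; cv2.imwrite('pics/topz.png',cv2.resize(a,None,fx=4,fy=4,interpolation=cv2.INTER_CUBIC))
E
```

```text
(no output)
```

View pics/topz.png

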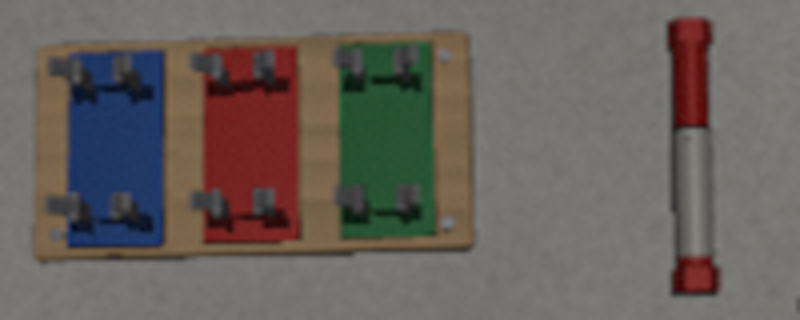

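```bash
python3 -m creep '[{"linear":[0,0.4575,-0.350],"twist":[20.9,0,0],"fingers":-0.4},{"linear":[0,0.4575,-0.350],"twist":[20.9,0,0],"fingers":-0.4},{"linear":[0,0.4575,-0.350],"twist":[20.9,0,0],"fingers":-0.4},{"linear":[0,0.4575,-0.350],"twist":[20.9,0,0],"fingers":-0.4},{"linear":[0,0.4575,-0.350],"twist":[20.9,0,0],"fingers":-0.4},{"linear":[0,0.4575,-0.350],"twist":[20.9,0,0],"fingers":-0.4},{"linear":[0,0.4575,-0.350],"twist":[20.9,0,0],"fingers":-0.4},{"linear":[0,0.4575,-0.350],"twist":[20.9,0,0],"fingers":-0.4}]' 25
python3 -c "
from h import *
s=readout.get_state();p=s['position'];M=R.from_rotvec(s['tool_rot']).as_matrix();print(M,s['joint_positions'])
print(M.T@(np.array([.534,-.1165,.1])-p))"
```

```text
time: 1.07
position: [0.4077, -0.3217, 0.2339]
tool_rot: [1.209, 1.208, -1.209]
ft_force: [0.4, -0.3, 0.2]
grip_width: 0.697
[[ 0.0005  1.     -0.    ]
 [-0.0009 -0.     -1.    ]
 [-1.      0.0005  0.0009]] [ 0.8662  0.0539 -0.258   1.7645  0.0146  1.324  -0.9658]
[ 0.1338  0.1262 -0.2054]
```

```bash
python3 -m creep '[{"linear":[0.08,0.126,-0.205],"twist":[0,0,0],"fingers":-0.4},{"linear":[0.08,0.126,-0.205],"twist":[0,0,0],"fingers":-0.4},{"linear":[0.08,0.126,-0.205],"twist":[0,0,0],"fingers":-0.4},{"linear":[0.08,0.126,-0.205],"twist":[0,0,0],"fingers":-0.4},{"linear":[0.08,0.126,-0.205],"twist":[0,0,0],"fingers":-0.4},{"linear":[0.08,0.126,-0.205],"twist":[0,0,0],"fingers":-0.4},{"linear":[0.08,0.126,-0.205],"twist":[0,0,0],"fingers":-0.4},{"linear":[0.08,0.126,-0.205],"twist":[0,0,0],"fingers":-0.4}]'
python3 - <<'E'
from h import *
s=readout.get_state();p=s['position'];M=R.from_rotvec(s['tool_rot']).as_matrix();print(p)
C=viewer.camera_params('wrist')
im,d=shot('wrist','w1.png');P=pts('wrist',d,C)
x,y,z=P[...,0],P[...,1],P[...,2]
m=(abs(x-.533)<.12)&(abs(y+.115)<.045)&(z>.010)&(z<.03)
k,lab,st,_=cv2.connectedComponentsWithStats(m.astype(np.uint8)); i=1+np.argmax(st[1:,4]); Q=P[lab==i]
print(len(Q),line(Q),Q[:,2].max())
print(nets.place_of('wrist','red_marker_center'))
E
```

```text
time: 1.73
position: [0.5334, -0.1148, 0.1526]
tool_rot: [1.205, 1.215, -1.204]
ft_force: [-0.5, -0.3, 0.7]
grip_width: 0.701
[ 0.5334 -0.1148  0.1526]
4854 (array([ 0.5355, -0.1145]), np.float64(0.42008287680764544), np.float64(0.16016523431188034), np.float64(0.02750392493715781)) 0.02577435109076226
[{'centre': [0.5358, -0.1154, 0.0071], 'conf': 0.72}]
```

View pics/w1.png

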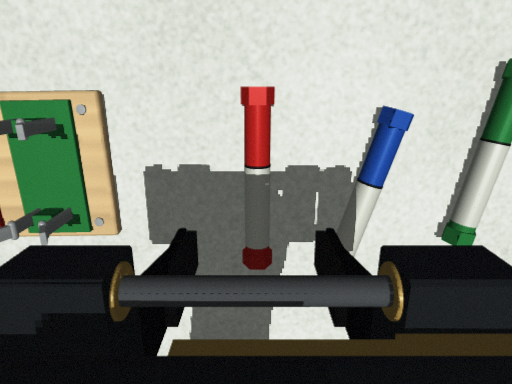

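The red marker (columns 241–274) sits between the fingers and runs along tool y; the blue one is clear of them. I'll go down now.

```bash
python3 -m creep '[{"linear":[0.04,0.002,0],"twist":[0,0,0],"fingers":-0.4},{"linear":[0.08,0.002,0],"twist":[0,0,0],"fingers":-0.4},{"linear":[0.11,0.002,0],"twist":[0,0,0],"fingers":-0.4},{"linear":[0.128,0.002,0],"twist":[0,0,0],"fingers":-0.4},{"linear":[0.138,0.002,0],"twist":[0,0,0],"fingers":-0.4},{"linear":[0.138,0.002,0],"twist":[0,0,0],"fingers":-0.4},{"linear":[0.138,0.002,0],"twist":[0,0,0],"fingers":-0.4}]'
```

```text
time: 2.42
position: [0.5353, -0.12, 0.0164]
tool_rot: [1.21, 1.207, -1.21]
ft_force: [-0.0, -0.6, 0.2]
grip_width: 0.702
```

```bash
python3 -m creep '[{"linear":[0.002,0,-0.003],"twist":[0,0,0],"fingers":-0.4},{"linear":[0.002,0,-0.003],"twist":[0,0,0],"fingers":-0.4},{"linear":[0.002,0,-0.003],"twist":[0,0,0],"fingers":-0.4}]'; python3 -m creep '[{"linear":[0,0,0],"twist":[0,0,0],"fingers":1},{"linear":[0,0,0],"twist":[0,0,0],"fingers":1},{"linear":[0,0,0],"twist":[0,0,0],"fingers":1},{"linear":[0,0,0],"twist":[0,0,0],"fingers":1},{"linear":[0,0,0],"twist":[0,0,0],"fingers":1},{"linear":[0,0,0],"twist":[0,0,0],"fingers":1},{"linear":[0,0,0],"twist":[0,0,0],"fingers":1},{"linear":[0,0,0],"twist":[0,0,0],"fingers":1}]' 25
```

```text
time: 2.67
position: [0.5359, -0.1156, 0.0149]
tool_rot: [1.209, 1.207, -1.208]
ft_force: [-0.0, 0.3, -0.2]
grip_width: 0.696
time: 3.33
position: [0.5349, -0.1156, 0.0135]
tool_rot: [1.209, 1.209, -1.209]
ft_force: [0.4, 0.6, -0.3]
grip_width: 0.243
```

```bash
python3 -m creep '[{"linear":[-0.02,0,0],"twist":[0,0,0],"fingers":1},{"linear":[-0.06,0,0],"twist":[0,0,0],"fingers":1},{"linear":[-0.10,0,0],"twist":[0,0,0],"fingers":1},{"linear":[-0.13,0,0],"twist":[0,0,0],"fingers":1},{"linear":[-0.13,0,0],"twist":[0,0,0],"fingers":1},{"linear":[-0.13,0,0],"twist":[0,0,0],"fingers":1}]'
python3 - <<'E'
from h import *
s=readout.get_state();p=s['position'];M=R.from_rotvec(s['tool_rot']).as_matrix();print(p,M)
C=viewer.camera_params('wrist')
im,d=shot('wrist','w2.png');P=pts('wrist',d,C); L=(P-p)@M
np.save('w2.npy',np.dstack([im,L]))
m=(abs(L[...,2])<.02)&(abs(L[...,0])<.03)&(d>0)&(abs(L[...,1])<.1)
ys=L[m]; print(m.sum(),ys.min(0),ys.max(0))
far=ys[ys[:,1]>.02]; print(np.polyfit(far[:,1],far[:,2],1),np.polyfit(far[:,1],far[:,0],1), nets.place_of('wrist','red_marker_center'))
E
```

```text
time: 3.83
position: [0.5364, -0.1159, 0.1456]
tool_rot: [1.21, 1.205, -1.207]
ft_force: [0.5, -0.7, -1.8]
grip_width: 0.244
[ 0.5364 -0.1159  0.1456] [[ 0.0042  1.     -0.0002]
 [-0.0016 -0.0001 -1.    ]
 [-1.      0.0042  0.0016]]
12528 [-0.03  -0.046 -0.02 ] [0.0129 0.0805 0.02  ]
[-0.0038 -0.0006] [-0.0082 -0.0069] [{'centre': [0.5368, -0.1155, 0.1435], 'conf': 0.91}]
```

View pics/w2.png

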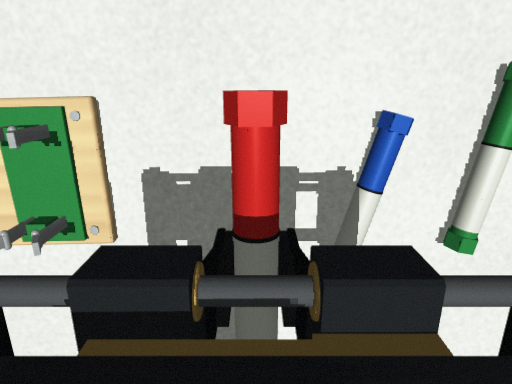

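The marker is held level and central, with its cap end at +80 mm along tool y. Next I'll move over the red place and look again.

```bash
python3 -m creep '[{"linear":[-0.01,0.002,-0.03],"twist":[0,0,0],"fingers":1},{"linear":[-0.01,0.006,-0.07],"twist":[-1.4,0,0],"fingers":1},{"linear":[-0.01,0.006,-0.11],"twist":[-1.4,0,0],"fingers":1},{"linear":[-0.01,0.006,-0.15],"twist":[-1.4,0,0],"fingers":1},{"linear":[-0.01,0.006,-0.19],"twist":[-1.4,0,0],"fingers":1},{"linear":[-0.01,0.006,-0.225],"twist":[-1.4,0,0],"fingers":1},{"linear":[-0.01,0.006,-0.250],"twist":[-1.4,0,0],"fingers":1},{"linear":[-0.01,0.006,-0.2575],"twist":[-1.4,0,0],"fingers":1}]'
python3 -m creep '[{"linear":[0,0,0],"twist":[0,0,0],"fingers":1},{"linear":[0,0,0],"twist":[0,0,0],"fingers":1},{"linear":[0,0,0],"twist":[0,0,0],"fingers":1}]'
python3 - <<'E'
from h import *
s=readout.get_state();p=s['position'];M=R.from_rotvec(s['tool_rot']).as_matrix();print(p,M)
C=viewer.camera_params('wrist')
im,d=shot('wrist','w3.png');P=pts('wrist',d,C)
np.save('w3.npy',np.dstack([im,P]))
x,y,z=P[...,0],P[...,1],P[...,2]
m=(abs(x-.54)<.1)&(abs(y-.14)<.15)&(z>.038)&(z<.09)&(d>0)
k,lab,st,_=cv2.connectedComponentsWithStats(m.astype(np.uint8))
for i in range(1,k):
    if st[i,4]>30: Q=P[lab==i]; print(st[i],np.median(Q,0),Q.min(0),Q.max(0))
print(nets.place_of('wrist','red_clip_seat'),nets.place_of('wrist','red_marker_center'))
E
```

```text
time: 4.6
position: [0.5385, 0.1478, 0.1516]
tool_rot: [1.186, 1.229, -1.187]
ft_force: [-0.5, 0.0, 0.2]
grip_width: 0.243
time: 4.85
position: [0.5408, 0.1393, 0.1524]
tool_rot: [1.191, 1.22, -1.195]
ft_force: [0.3, -0.4, -0.2]
grip_width: 0.241
[0.5408 0.1393 0.1524] [[-0.0019  0.9998  0.0217]
 [-0.0015  0.0217 -0.9998]
 [-1.     -0.0019  0.0015]]
[ 94 133  36  23 582] [0.5813 0.2406 0.0632] [0.5733 0.2348 0.0384] [0.5888 0.2501 0.0748]
[149 133  17  23 301] [0.5832 0.2104 0.0652] [0.5739 0.2023 0.0381] [0.5893 0.2232 0.0744]
[213 133  18  23 296] [0.5832 0.1638 0.0689] [0.5751 0.1588 0.0562] [0.5904 0.1698 0.0752]
[331 133  16  22 307] [0.5859 0.0819 0.0653] [0.577  0.0755 0.0391] [0.5922 0.0901 0.0748]
[368 133  34  22 542] [0.5856 0.0515 0.0636] [0.5773 0.0422 0.0381] [0.5928 0.0574 0.0744]
[280 140   3  15  45] [0.5838 0.1236 0.0723] [0.5789 0.1227 0.0707] [0.5887 0.1244 0.0738]
[326 227  14  18 166] [0.5113 0.079  0.0572] [0.5019 0.0737 0.0381] [0.5147 0.0868 0.0701]
[359 227  28  18 219] [0.5114 0.052  0.0578] [0.5021 0.0416 0.0383] [0.5155 0.0562 0.0708]
[112 228  28  17 225] [0.5071 0.2369 0.0577] [0.4985 0.2329 0.0381] [0.5109 0.2464 0.0702]
[159 228  13  17 173] [0.5083 0.2099 0.0575] [0.4989 0.2021 0.0381] [0.5114 0.215  0.0703]
[] [{'centre': [0.5402, 0.1371, 0.1474], 'conf': 0.86}]
```

View pics/w3.png

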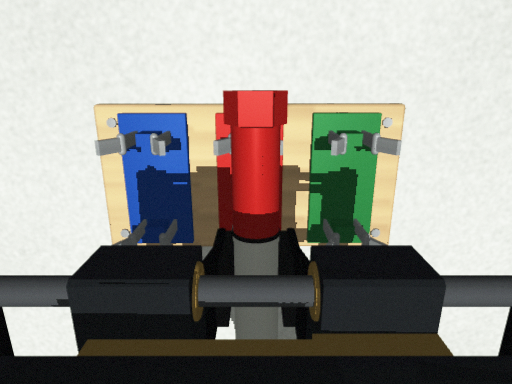

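```bash
python3 -m creep '[{"linear":[0.02,0.001,-0.003],"twist":[0,0,0],"fingers":1},{"linear":[0.04,0.001,-0.003],"twist":[0,0,0],"fingers":1},{"linear":[0.055,0.001,-0.003],"twist":[0,0,0],"fingers":1},{"linear":[0.055,0.001,-0.003],"twist":[0,0,0],"fingers":1},{"linear":[0.055,0.001,-0.003],"twist":[0,0,0],"fingers":1},{"linear":[0.055,0.001,-0.003],"twist":[0,0,0],"fingers":1}]'
python3 - <<'E'
from h import *
s=readout.get_state();p=s['position'];print(p)
C=viewer.camera_params('wrist')
im,d=shot('wrist','w4.png');P=pts('wrist',d,C)
s=readout.get_state();p=s['position'];print(p)
x,y,z=P[...,0],P[...,1],P[...,2]
m=(abs(x-.54)<.1)&(abs(y-.14)<.15)&(z>.055)&(z<.074)&(d>0)&(x>.57)
k,lab,st,_=cv2.connectedComponentsWithStats(m.astype(np.uint8))
for i in range(1,k):
    if st[i,4]>30: Q=P[lab==i]; print(st[i],np.median(Q,0),Q.min(0),Q.max(0))
m=(x>.58)&(z>.08)&(z<.12)&(d>0)&(abs(y-.143)<.03);print('marker',line(P[m]),np.median(P[m],0),P[m].min(0),P[m].max(0))
im,d=shot('side','s4.png')
cv2.imwrite('pics/s4z.png',cv2.resize(im[150:340,110:310,::-1],None,fx=3,fy=3,interpolation=cv2.INTER_CUBIC))
print(readout.get_state()['position'])
E
```

```text
time: 5.5
position: [0.5426, 0.1446, 0.0995]
tool_rot: [1.193, 1.219, -1.191]
ft_force: [0.6, -0.7, -0.5]
grip_width: 0.246
[0.5426 0.1446 0.0995]
[0.5429 0.1448 0.0999]
[ 60 148  44  30 856] [0.5812 0.2412 0.0647] [0.5729 0.2346 0.0551] [0.589  0.2503 0.074 ]
[132 148  19  31 400] [0.5829 0.2091 0.067 ] [0.5737 0.2022 0.055 ] [0.5895 0.2169 0.074 ]
[361 149  19  30 406] [0.5857 0.0835 0.0677] [0.5769 0.075  0.0553] [0.5923 0.0902 0.074 ]
[408 149  44  30 860] [0.5856 0.0509 0.0645] [0.5775 0.0425 0.0551] [0.5929 0.0579 0.0739]
[280 150  21  29 419] [0.5842 0.1278 0.0697] [0.5781 0.1225 0.056 ] [0.5902 0.1326 0.074 ]
[211 152  21  27 389] [0.5832 0.1646 0.0703] [0.5773 0.1598 0.0564] [0.5885 0.17   0.074 ]
marker (array([0.6015, 0.1466]), np.float64(1.7970769978503498), np.float64(0.04339467667027233), np.float64(0.02785133725168038)) [0.605  0.1467 0.1079] [0.58   0.1332 0.0946] [0.6234 0.1609 0.1125]
[0.5429 0.1449 0.0999]
```

View pics/w4.png

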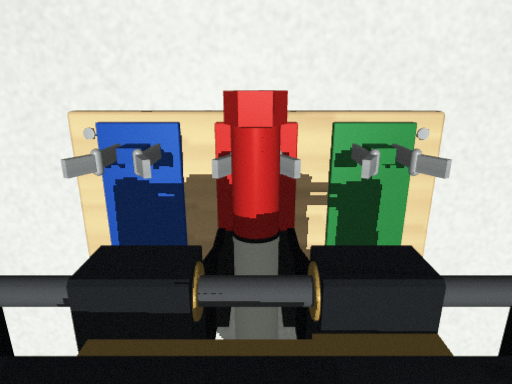

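View pics/s4z.png

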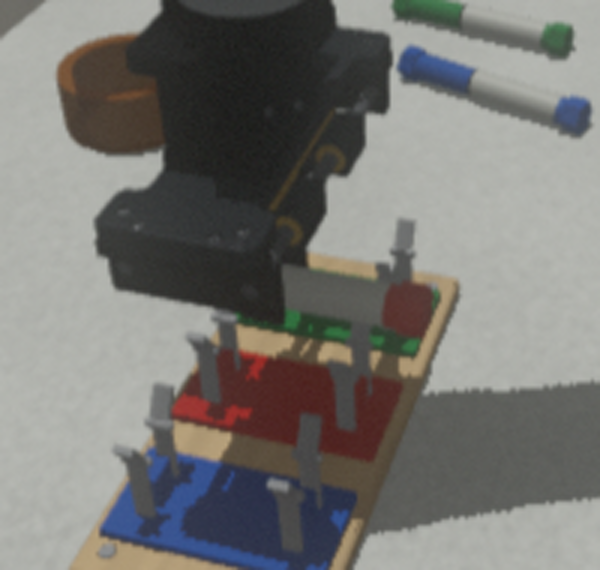

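The clips at columns 211–301 and the marker are both centred at about column 256, so they line up. I'll press down with a firmer grip.

```bash
python3 -m creep '[{"linear":[0.01,0.001,0],"twist":[0,0,0],"fingers":1},{"linear":[0.018,0.001,0],"twist":[0,0,0],"fingers":1},{"linear":[0.024,0.001,0],"twist":[0,0,0],"fingers":1},{"linear":[0.030,0.001,0],"twist":[0,0,0],"fingers":1},{"linear":[0.034,0.001,0],"twist":[0,0,0],"fingers":1},{"linear":[0.034,0.001,0],"twist":[0,0,0],"fingers":1}]' 45
python3 -m creep '[{"linear":[0.004,0,0],"twist":[0,0,0],"fingers":1},{"linear":[0.008,0,0],"twist":[0,0,0],"fingers":1},{"linear":[0.012,0,0],"twist":[0,0,0],"fingers":1},{"linear":[0.015,0,0],"twist":[0,0,0],"fingers":1},{"linear":[0.015,0,0],"twist":[0,0,0],"fingers":1},{"linear":[0.015,0,0],"twist":[0,0,0],"fingers":1}]'
```

```text
time: 6.1
position: [0.5425, 0.1447, 0.0637]
tool_rot: [1.19, 1.221, -1.192]
ft_force: [-1.2, -1.3, 1.0]
grip_width: 0.239
time: 6.6
position: [0.5432, 0.1447, 0.0495]
tool_rot: [1.191, 1.22, -1.191]
ft_force: [0.7, -1.0, -0.4]
grip_width: 0.239
```

```bash
python3 -m creep '[{"linear":[0.002,0,0],"twist":[0,0,0],"fingers":1},{"linear":[0.003,0,0],"twist":[0,0,0],"fingers":1},{"linear":[0.003,0,0],"twist":[0,0,0],"fingers":1}]'
cat > look.py <<'E'
import sys
from h import *
n=sys.argv[1]
s=readout.get_state();p=s['position'];M=R.from_rotvec(s['tool_rot']).as_matrix();print(p,s['ft_force'])
C=viewer.camera_params('wrist')
im,d=shot('wrist','w%s.png'%n);P=pts('wrist',d,C); np.save('w%s.npy'%n,np.dstack([im,P]))
x,y,z=P[...,0],P[...,1],P[...,2]
m=(x>.593)&(x<.7)&(z>.035)&(d>0)&(abs(y-.143)<.03)
if m.sum(): print('marker end',m.sum(),np.median(P[m],0),P[m].min(0),P[m].max(0))
print(nets.place_of('wrist','red_marker_center'))
im,d=shot('side','s%s.png'%n)
cv2.imwrite('pics/s%sz.png'%n,cv2.resize(im[150:340,110:310,::-1],None,fx=3,fy=3,interpolation=cv2.INTER_CUBIC))
P=pts('side',d); np.save('s%s.npy'%n,np.dstack([im,P]))
print(nets.place_of('side','red_marker_center'),nets.place_of('side','red_clip_seat'))
E
python3 look.py 5
```

```text
time: 6.85
position: [0.5433, 0.1448, 0.0492]
tool_rot: [1.19, 1.219, -1.192]
ft_force: [-5.7, -3.5, 18.5]
grip_width: 0.242
[0.5433 0.1448 0.0492] [-5.6693 -3.4874 18.4882]
marker end 4227 [0.611  0.147  0.0578] [0.593  0.1333 0.0427] [0.6241 0.1611 0.0621]
[{'centre': [0.5448, 0.1439, 0.0461], 'conf': 0.61}]
[{'centre': [0.5387, 0.1419, 0.048], 'conf': 0.98}] [{'centre': [0.5422, 0.1433, 0.0428], 'conf': 0.88}]
```

View pics/w5.png

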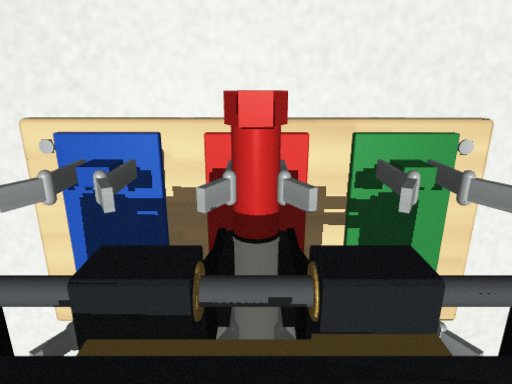

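View pics/s5z.png

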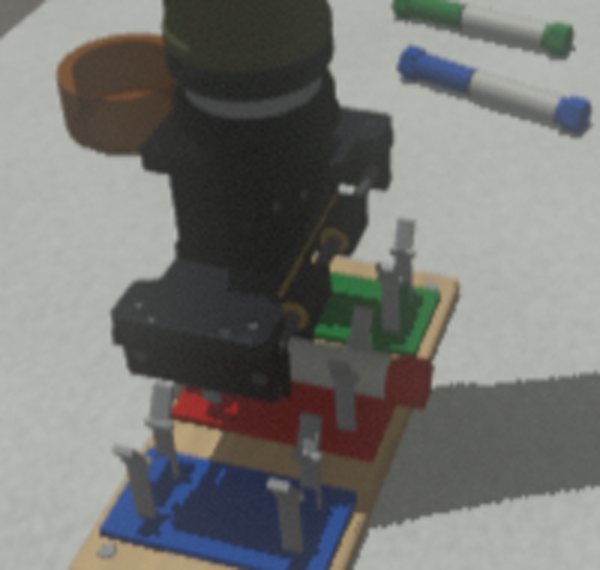

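The 18.5 N reading is the saddle stop, and the end's top at z≈0.06 fits a centre at 48 mm. I'll relax the press, open partly and go up.

```bash
python3 -m creep '[{"linear":[-0.0025,0,0],"twist":[0,0,0],"fingers":1},{"linear":[-0.0025,0,0],"twist":[0,0,0],"fingers":0.2},{"linear":[-0.0025,0,0],"twist":[0,0,0],"fingers":-0.2},{"linear":[-0.0025,0,0],"twist":[0,0,0],"fingers":-0.2},{"linear":[-0.0025,0,0],"twist":[0,0,0],"fingers":-0.2},{"linear":[-0.0025,0,0],"twist":[0,0,0],"fingers":-0.2},{"linear":[-0.0025,0,0],"twist":[0,0,0],"fingers":-0.2}]'
python3 -m creep '[{"linear":[-0.01,0,0],"twist":[0,0,0],"fingers":-0.2},{"linear":[-0.03,0,0],"twist":[0,0,0],"fingers":-0.2},{"linear":[-0.06,0,0],"twist":[0,0,0],"fingers":-0.2},{"linear":[-0.09,0,0],"twist":[0,0,0],"fingers":-0.2},{"linear":[-0.12,0,0],"twist":[0,0,0],"fingers":-0.2},{"linear":[-0.14,-0.03,0],"twist":[0,0,0],"fingers":-0.2},{"linear":[-0.14,-0.06,0],"twist":[0,0,0],"fingers":-0.2},{"linear":[-0.14,-0.06,0],"twist":[0,0,0],"fingers":-0.2}]'
python3 look.py 6; python3 - <<'E'
from h import *
D=np.load('s6.npy');im=D[...,:3].astype(np.uint8);P=D[...,3:];x,y,z=P[...,0],P[...,1],P[...,2]
for lo,hi in [(.44,.49),(.515,.57),(.595,.65)]:
    m=(x>lo)&(x<hi)&(abs(y-.143)<.025)&(z>.035)&(z<.09)
    if m.sum(): print(lo,m.sum(),np.median(P[m],0),P[m].min(0),P[m].max(0))
E
```

```text
time: 7.68
position: [0.5426, 0.1451, 0.0487]
tool_rot: [1.191, 1.221, -1.191]
ft_force: [0.5, -0.1, 0.1]
grip_width: 0.565
time: 8.35
position: [0.479, 0.1447, 0.1907]
tool_rot: [1.187, 1.22, -1.19]
ft_force: [0.0, 1.2, -0.2]
grip_width: 0.6
[0.479  0.1447 0.1907] [ 0.0324  1.2305 -0.1542]
marker end 1381 [0.6097 0.1471 0.0578] [0.593  0.1336 0.047 ] [0.6238 0.1609 0.0625]
[{'centre': [0.5408, 0.1447, 0.0438], 'conf': 0.65}]
[{'centre': [0.5402, 0.1426, 0.05], 'conf': 0.75}] [{'centre': [0.539, 0.1457, 0.0496], 'conf': 0.97}]
0.44 311 [0.4727 0.1496 0.0557] [0.4616 0.1286 0.0368] [0.4899 0.1571 0.0627]
0.515 466 [0.5418 0.1516 0.0561] [0.515  0.1358 0.0401] [0.5699 0.1575 0.0612]
0.595 240 [0.6091 0.1537 0.0565] [0.5952 0.1353 0.0364] [0.6225 0.1607 0.0617]
```

View pics/w6.png

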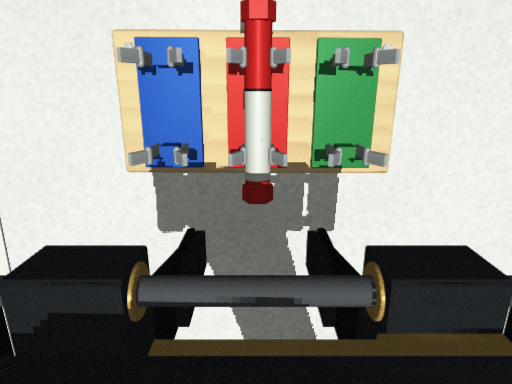

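View pics/s6z.png

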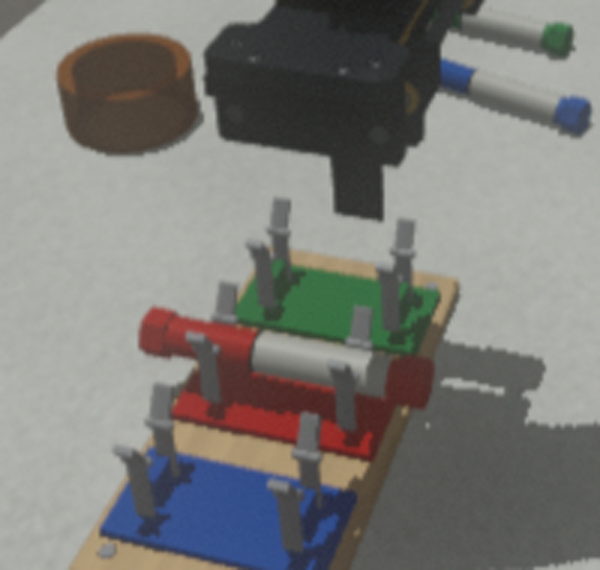

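The marker lies level in the red clips. Its ends are at x 0.462 and 0.6225, which puts the centre at about 0.542, and the tops of the two ends agree to 1 mm. The gripper is clear, so I'll hand in.

```bash
python3 -c "
from h import *
print(job.close_job())"
```

```text
the job is handed in; nothing more can be done
None
```

The red marker is snapped into the red place's clips and let go, and I handed the job in at about 8.6 s. The hand-in gives no verdict, so what follows is from my own last checks.

- **Snapped home:** pressing met the saddle at 18.5 N with the tool at z = 0.049. After release, the tops of both ends and the middle read 61–63 mm in the side view. That fits a centre about 48–50 mm up, lying level.
- **Position:** the marker's centre is at x ≈ 0.542, against a seat estimate of 0.539–0.545. Sideways it is within about 1–3 mm of the clips' middle, and its axis is within about 1° of the clips' line.
- **Clear of everything:** the gripper is open and about 130 mm above the marker, with the force reading back near zero.
- **Blue and green markers:** nothing touched them. They look unmoved in the pictures, but I did not measure them again at the end.
- **Disagreement:** the cameras differed on the seat's y by up to 4 mm: 0.1417 from the top view and about 0.1455 from the side and wrist views. I lined up with the wrist picture, which showed marker and clips together.

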